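# Open the drilling jig and slide the turned leg up to its stop

### The job

Press the release button on the drilling jig so that its lid springs fully open. Then slide the turned wooden leg along its channel, under the drill bridge, until its front end is up against the end stop, keeping it down in the channel all the way. Let go of it there, leave the lid open, and leave the bowl, mallet and tin alone.

Things in the scene. Friction and masses are not known exactly. Their poses are not given: they have to be found in the camera images.
- jig: Drilling jig bolted to the bench: dark steel base plate 360 x 230 mm. Origin on the bench plane, on the channel's centre line; z up, x along the channel towards the end stop, y towards the lid's hinge. Channel along x at y = 0: floor 20 mm above the bench, 48 mm wide between two aluminium walls 12 mm thick, tops 32 mm above the bench.
- bridge_mid (a point): Middle of the underside of the green drill bridge over the channel (72 mm above the bench, at x = 92.5 mm of the jig). The bridge is 45 mm long along x (x = 70 to 115 mm); opening 64 mm wide, posts out to 52 mm either side, top 86 mm above the bench, with a steel bush on it up to 94 mm.
- lid_hinge (a point): Middle of the lid's hinge line, which runs along the jig's x, 66 mm above the bench, at x = -65, y = 78 mm of the jig. The shut green lid covers the channel from x = -170 to 40 mm, y = -46 to 80 mm, top 78 mm above the bench, held by a steel catch on its -y edge. Fully open it stands leaning outward, y = 65 to 130 mm, up to 190 mm high.
- release (a joint): Release button travel, m: 0 up, 0.008 fully down. Spring return; about 2 N starts it, 6 N takes it fully down. The lid is let go at about 0.005.
- release_top (a point): Centre of the top of the release button (moves down with it): round black button, 32 mm across, pressed straight down, in a steel ring 48 mm across on a green block on the jig's -y side, at x = -60, y = -104 mm of the jig. When up, its top is 64 mm above the bench and about 10 mm above the ring.
- lid (a joint): Lid angle, rad: 0 shut, 1.9 fully open at its stop. It is sprung: once let go it swings open by itself in about 1.5 s and stays there.
- leg: Turned wooden leg lying loose in the channel, 160 mm long, 0.15 to 0.3 kg: a square block 44 x 44 mm, 50 mm long, at each end, a turned thinner middle. Origin at the centre of its underside; x along it, towards the stop; z up. Its top is 64 mm above the bench. It starts wholly under the shut lid, its front end 110 to 138 mm short of the stop.
- leg_front (a point): Centre of the leg's front end face (x = 80 mm, z = 22 mm of the leg).
- leg_grip (a point): Centre of the top of the leg's rear square block (x = -55 mm, z = 44 mm of the leg), where it can be pinched across its 44 mm width from above; the block spans 25 mm either way along x, and its sides stand free 32 mm above the channel walls. With the leg home this point is 65 mm short of the bridge.
- stop_face (a point): Point on the end stop's face, on the channel's centre line at the height of leg_front (x = 140, z = 42 mm of the jig); axes as the jig's. The stop is an aluminium block across the channel, 72 mm wide, top 60 mm above the bench. The leg is home when leg_front meets this face.
- bowl: Bystander: dark wooden bowl, 130 mm across, 55 mm high, standing loose beyond the lid's hinge side. Origin at its underside centre.
- mallet: Bystander: round wooden mallet, standing on its head, 80 mm across and 200 mm high. Origin at its underside centre.
- wax: Bystander: brass-coloured wax tin, 76 mm across, 60 mm high, near the button. Origin at its underside centre.

How it is judged:
On the way, in this order (a step that is already met when the one before it is completed fails the run):
1. the release button is pressed (value of joint release above 0.0045 m).
2. the lid has sprung open to its stop (value of joint lid above 1.8 rad), for 0.2 s.
3. the leg is up against the end stop (x of leg_front in the frame of stop_face above -0.005 m), for 0.2 s.
At the end, for the whole second after the job is handed in: The lid stands open at its stop (over 1.8 rad), the button is back up (under 2 mm), and the leg lies at rest and level on the channel floor (within 4 mm) with its front end within 5 mm of the end stop, released (value of joint lid above 1.8 rad and value of joint release below 0.002 m and x of leg_front in the frame of stop_face between -0.005 and 0.004 m and z of leg in the frame of jig between 0.016 and 0.024 m and angle between leg's own z axis and vertical below 0.06 rad and angle between the x axis of leg and the x axis of jig, either way round below 0.1 rad and linear speed of leg below 0.01 m/s); the robot touches nothing.
It fails at once if the leg is lifted more than 12 mm off the channel floor (z of leg in the frame of jig above 0.032 m).
It fails at once if the bowl is moved more than 30 mm (distance of bowl from where it was at the start of the episode above 0.03 m).
It fails at once if the mallet is moved more than 30 mm (distance of mallet from where it was at the start of the episode above 0.03 m).
It fails at once if the wax tin is moved more than 30 mm (distance of wax from where it was at the start of the episode above 0.03 m).
It also fails if it takes over 51 s, if anything falls off the work surface, if the arm or the gripper's body presses on something with over 40 N, if the wrist force passes 120 N, or if a joint passes its speed limit or range.

### The arm

A 6-joint arm with a two-finger parallel gripper is mounted at the origin on the work surface. World frame = base frame: x ahead of the robot, y to its left, z up, the work surface at z = 0. Lengths are in m, angles in rad, forces in N, time in s.
With the tool pointing down it reaches from about 0.3 to 0.875 m from the base axis. Payload 6.4 kg.
Tool frame: the origin (TCP) lies midway between the tips of the shut fingers; the grasp point (between the pads) lies grip_point_offset behind it (grip_point_offset is the distance from the TCP to the grasp point, in m); z points along the fingers, x is the direction in which the jaws open and shut, and the axes are right-handed (so a half turn about z gives the same grasp; the last joint's range is limited). The gripper opens to 85 mm and grips with 20 to 120 N. Pads are 22 mm wide; open, the fingers measure 114 mm over their backs; the gripper's body (76 mm by 85 mm) begins 54 mm behind the grasp point. The pads swing forward as they close: fully open they stand 13 mm farther back than shut.
Start: joints at [-1.52, 0.181, 1.607, -0, 1.354, -0.206], TCP at [0.146, -0.556, 0.231] pointing down, gripper open.
Joint ranges: [-2.99, 2.99], [-0.89, 2.07], [0.3, 2.58], [-1.14, 4.28], [0, 2.63], [-3.12, 3.12]. Speed limits (rad/s): [2.57, 2.57, 3.01, 3.14, 3.14, 3.14].

### API

Orientations are given as a rotation vector (axis times angle).
In Python, from rig import * gives the robot as it stands.
- The arm moves only by the tool servo_tool, never from a script. Its argument "motion" is a list of rows, each an object of numbers: "tx", "ty", "tz": the shift along the world's x, y, z in cm; "wx", "wy", "wz": the turn, a rotation vector about the world's x, y, z in degrees; "fingers": the opening, from 0 (shut) to 1 (fully open). In form: [{"tx": .., "ty": .., "tz": .., "wx": .., "wy": .., "wz": .., "fingers": ..}, ...]. A call has 1 to 12 rows; each row shifts and turns the commanded pose from where the row before left it; what a row does not reach is not made up. A row lasts 1/8 s, in which the tool goes at most 62.5 mm and 10.7 degrees, less where a joint would pass 70% of its speed; a pose out of reach is approached as far as the arm can. A call with a gripper value outside its range is refused whole. The fingers move at their own pace and stop on an object; "force" is the grip in N (left out, the last holds). Time passes only in rows, so rows that do not move let the fingers close. It gives the time, the measured TCP pose, the force and the opening at its end, in the units of the state.
- get_obs(): the state, without advancing time (a new reading comes with each control period).
- snapshot(name): name is "scene" or "top" or "wrist"; returns a dict with "frame" (480x640x3 uint8, blue, green, red), "range_z" (480x640 float32, m along the optical axis (not along the pixel's ray), 0 where there is no reading), "fx", "fy", "cx", "cy" (pixels), "k1" (the pictures are not rectified: a ray, as slopes to the right and down, at radius r is drawn at 1 + k1 r^2 times it, then the intrinsics apply), "rvec" (rotation vector, rad) and "tvec" (3), from world to camera coordinates, as OpenCV has them. Camera axes: x right, y down, z forward; pixel columns grow to the right and rows downward; lengths in m; the calibration is good to about 2 mm. A picture is of the moment at which its call begins.
- close_job(): hands the job in, once; it reports no verdict.
The state is a dict: "time_s": time; "joint_pos": joint angles; "joint_velocities": joint speeds; "joint_torque": joint torques, N m; "eef_pos": TCP position; "eef_rot": TCP orientation; "contact_force": force on the tool from outside, world axes, zero at the start; "ft_torque": the same for the moment, N m; "grip_width": opening from 0.0 (shut) to 1.0 (fully open).
Only numpy, scipy, OpenCV 4.12 (cv2) and the standard library are available. Lean on these libraries where they do the work, as an engineer would, in place of code of your own. Each camera call takes 0.05 s, during which the arm holds its last target.

## Working session

There is one attempt and no reset: what is moved stays moved. The work goes in short steps, Python scripts to look and compute and a tool call to move; the robot and the scene stay as the last step left them, time stands still between calls to the robot, and variables do not carry over. Pictures are saved under pics/ and viewed, and the job is handed in when it is done.

Besides the shell and the picture viewer there is one more tool, called as name([rows], argument=value, ...), one row to a line, values as JSON. servo_tool: Moves the arm, as the interface text tells. Its arguments: {"type":"object","properties":{"motion":{"type":"array","items":{"type":"object","properties":{"tx":{"type":"number"},"ty":{"type":"number"},"tz":{"type":"number"},"wx":{"type":"number"},"wy":{"type":"number"},"wz":{"type":"number"},"fingers":{"type":"number"}}}},"force":{"type":"number"}},"required":["motion"]}

```bash
mkdir -p pics; cat > h.py <<'E'
from rig import *
import numpy as np, cv2
def pose(s):
    R,_=cv2.Rodrigues(np.array(s["rvec"],float)); return R,np.array(s["tvec"],float).ravel()
def ray(s,u,v):
    x,y=(u-s["cx"])/s["fx"],(v-s["cy"])/s["fy"]
    a,b=x,y
    for _ in range(20):
        f=1+s["k1"]*(a*a+b*b); a,b=x/f,y/f
    R,t=pose(s); return -R.T@t, R.T@np.array([a,b,1.])
def onplane(s,u,v,z):
    o,d=ray(s,u,v); return o+d*(z-o[2])/d[2]
def pt(s,u,v):
    o,d=ray(s,u,v); return o+d*s["range_z"][int(round(v)),int(round(u))]
def proj(s,P):
    R,t=pose(s); c=R@np.asarray(P,float)+t; a,b=c[0]/c[2],c[1]/c[2]; f=1+s["k1"]*(a*a+b*b)
    return np.array([a*f*s["fx"]+s["cx"], b*f*s["fy"]+s["cy"]])
E
python3 - <<'E'
from h import *
import pickle
S={}
for n in ["scene","top","wrist"]:
    s=snapshot(n); S[n]=s; cv2.imwrite(f"pics/{n}0.png",s["frame"])
pickle.dump(S,open("s0.pkl","wb"))
for n in S: print(n,ray(S[n],320,240), S[n]["k1"])
print(get_obs())
E
```

```text
scene (array([ 1.22709435, -0.39326641,  0.73185336]), array([-0.65056012,  0.41486863, -0.63632413])) -0.026227381093329914
top (array([0.4944725 , 0.03144386, 0.94988916]), array([ 0.07135106, -0.05260388, -0.99618935])) -0.15436926903919296
wrist (array([ 0.22412262, -0.53744994,  0.37343603]), array([-0.30414304, -0.09541325, -0.94799178])) -0.06185565552499918
{'time_s': 0.15, 'joint_pos': array([-1.52029057e+00,  1.81408653e-01,  1.60776442e+00, -4.74473190e-06,
        1.35380909e+00, -2.06294597e-01]), 'joint_velocities': array([-8.28896776e-05, -2.07431772e-03, -1.57091578e-03,  4.62857684e-04,
       -6.06949370e-04,  2.07646356e-04]), 'joint_torque': array([ 8.47299470e-04, -4.45258784e+01, -3.51690316e+01, -3.04932955e-04,
        5.85266695e-03, -8.16350337e-06]), 'eef_pos': array([ 0.14603929, -0.55570845,  0.23057631]), 'eef_rot': array([-2.48677190e+00,  1.91805964e+00,  1.42364127e-03]), 'contact_force': array([-0.4993177 , -0.35583992,  0.43880472]), 'ft_torque': array([-0.02115557,  0.03314183, -0.00887733]), 'grip_width': 0.9986997904319665}
```

View pics/top0.png

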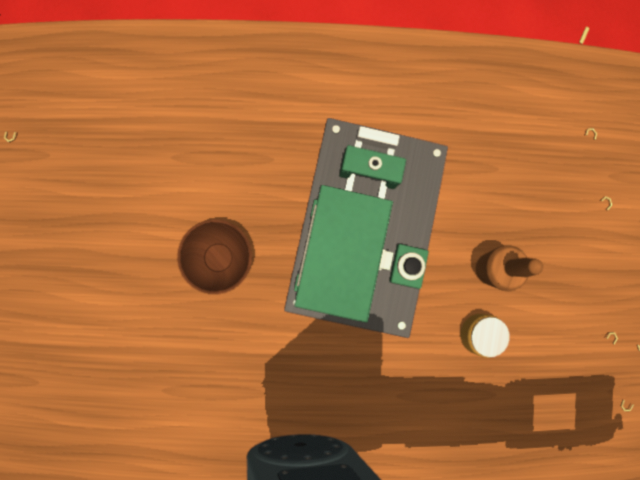

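View pics/scene0.png

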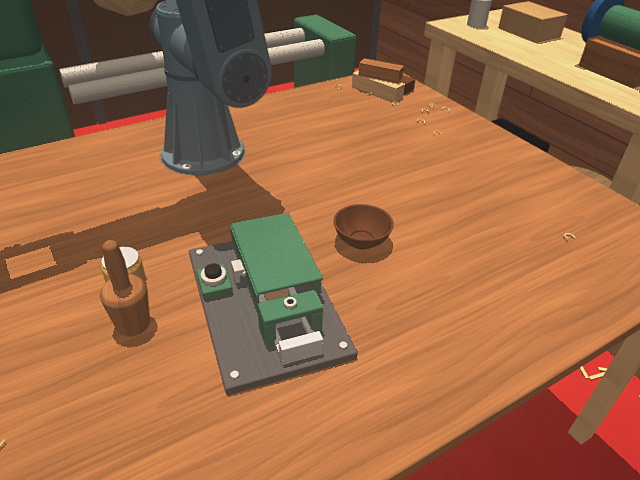

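The top view shows the lid at about (345,255), the button at (412,265), the bridge bush at (376,163) and the stop at (378,136). The bowl is at (216,256), the mallet at (508,268) and the tin at (489,337). Next I'll measure these as world positions.

```bash
python3 - <<'E'
from h import *
import pickle
S=pickle.load(open("s0.pkl","rb")); s=S["top"]; f=s["frame"].astype(int); b,g,r=f[...,0],f[...,1],f[...,2]
green=((g>r+25)&(g>b+10)).astype(np.uint8)
n,l,st,c=cv2.connectedComponentsWithStats(green)
for i in range(1,n):
    if st[i,4]<150: continue
    cs,_=cv2.findContours((l==i).astype(np.uint8),0,2); q=cv2.minAreaRect(cs[0]); bx=cv2.boxPoints(q)
    print(st[i],c[i]);
    if st[i,4]>4000:
        W=np.array([onplane(s,*p,.078) for p in bx]); print("lid",bx.round(1).tolist(),W.round(4)); print(np.linalg.norm(np.diff(W[:,:2],axis=0),axis=1))
wh=((f.min(2)>150)).astype(np.uint8)
n,l,st,c=cv2.connectedComponentsWithStats(wh)
for i in range(1,n):
    if st[i,4]>30: print("white",st[i],c[i])
# button: dark blob
sub=(f.max(2)<60).astype(np.uint8); m=np.zeros_like(sub); m[250:282,396:428]=sub[250:282,396:428]
n,l,st,c=cv2.connectedComponentsWithStats(m)
for i in range(1,n):
    if st[i,4]>20: print("btn",st[i],c[i],onplane(s,*c[i],.064), pt(s,*c[i]))
print("stop c?",onplane(s,378,135,.06), "bush",onplane(s,376,163,.094),pt(s,378,135))
# refined using lid mask depth
print("lid depth z",[pt(s,u,v)[2].round(4) for u,v in [(330,280),(350,220),(370,240)]])
for nme,u,v,z in [("bowl",216,256,.0),("mallet",500,270,0),("tin",489,337,.06)]: print(nme,onplane(s,u,v,z))
E
```

```text
[ 342  146   64   39 1447] [373.37249482 164.49965446]
[ 294  185   99  137 9261] [343.40870316 253.43008314]
lid [[290.1000061035156, 305.20001220703125], [317.1000061035156, 183.5], [393.8999938964844, 200.5], [366.79998779296875, 322.29998779296875]] [[ 0.4474  0.0322  0.078 ]
 [ 0.6521 -0.0074  0.078 ]
 [ 0.6275 -0.1382  0.078 ]
 [ 0.422  -0.096   0.078 ]]
[0.208415   0.13305799 0.20975248]
[391 244  37  44 568] [406.62147887 266.10035211]
white [333 126   7   7  39] [335.74358974 128.61538462]
white [358 127  41  19 431] [378.36658933 135.60092807]
white [355 140   7   8  42] [358.02380952 143.76190476]
white [387 148   8   7  40] [390.375 151.375]
white [434 149   7   7  38] [436.81578947 152.31578947]
white [369 157  13  12  86] [375.01162791 162.58139535]
white [345 174  10  17 104] [349.80769231 182.50961538]
white [378 181   9  18 101] [382.0990099  190.10891089]
white [380 250  13  20 191] [385.88481675 259.92670157]
white [399 253  26  27 274] [410.7810219  266.19343066]
white [ 472  318   37   39 1142] [490.22329247 336.79071804]
white [398 322   8   7  45] [401.28888889 325.13333333]
btn [404 258  16  15 145] [412.68275862 264.32413793] [ 0.52078655 -0.1750859   0.064     ] [ 0.52077366 -0.17498477  0.06443381]
stop c? [ 0.74506708 -0.11260066  0.06      ] bush [ 0.68727593 -0.1042114   0.094     ] [ 0.74566256 -0.11294294  0.05788539]
lid depth z [np.float64(0.0777), np.float64(0.0809), np.float64(0.079)]
bowl [0.52814983 0.16864193 0.        ]
mallet [ 0.5158794  -0.35787912  0.        ]
tin [ 0.39732149 -0.31478616  0.06      ]
```

```bash
python3 - <<'E'
from h import *
o=get_obs(); R,_=cv2.Rodrigues(o["eef_rot"]); print(R.round(3), np.degrees(np.arctan2(R[1,0],R[0,0])))
E
```

```text
[[ 0.254 -0.967 -0.   ]
 [-0.967 -0.254  0.001]
 [-0.001 -0.    -1.   ]] -75.28635365826882
```

View pics/wrist0.png

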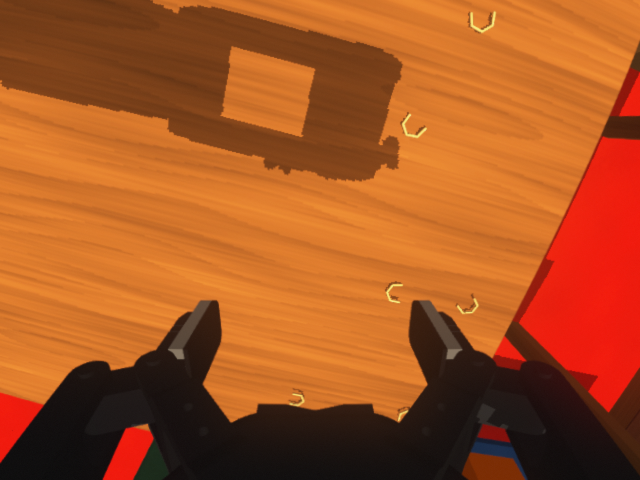

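servo_tool([
  {"tz": 5,"fingers": 0},
  {"tx": 4.1,"ty": 4.1,"wz": -2.6,"fingers": 0},
  {"tx": 4.1,"ty": 4.1,"wz": -2.6,"fingers": 0},
  {"tx": 4.1,"ty": 4.1,"wz": -2.6,"fingers": 0},
  {"tx": 4.1,"ty": 4.1,"wz": -2.6,"fingers": 0},
  {"tx": 4.1,"ty": 4.1,"wz": -2.6,"fingers": 0},
  {"tx": 4.1,"ty": 4.1,"wz": -2.6,"fingers": 0},
  {"tx": 4.1,"ty": 4.1,"wz": -2.6,"fingers": 0},
  {"tx": 4.1,"ty": 4.1,"wz": -2.6,"fingers": 0},
  {"tx": 4.1,"ty": 4.1,"wz": -2.6,"fingers": 0},
  {"tx": 0.6,"ty": 1.2,"wz": -2.5,"fingers": 0},
  {"fingers": 0},
])

```text
$.motion[0]: bad value
```

servo_tool([
  {"tx": 0,"ty": 0,"tz": 5,"wx": 0,"wy": 0,"wz": 0,"fingers": 0},
])

```text
time_s: 0.28
eef_pos: [0.1458, -0.5533, 0.2768]
eef_rot: [-2.481, 1.914, 0.011]
contact_force: [0.8, -0.4, 0.8]
grip_width: 0.817
```

All fields are required in every row.

servo_tool([
  {"tx": 4.1,"ty": 4.1,"tz": 0,"wx": 0,"wy": 0,"wz": -2.6,"fingers": 0},
  {"tx": 4.1,"ty": 4.1,"tz": 0,"wx": 0,"wy": 0,"wz": -2.6,"fingers": 0},
  {"tx": 4.1,"ty": 4.1,"tz": 0,"wx": 0,"wy": 0,"wz": -2.6,"fingers": 0},
  {"tx": 4.1,"ty": 4.1,"tz": 0,"wx": 0,"wy": 0,"wz": -2.6,"fingers": 0},
  {"tx": 4.1,"ty": 4.1,"tz": 0,"wx": 0,"wy": 0,"wz": -2.6,"fingers": 0},
  {"tx": 4.1,"ty": 4.1,"tz": 0,"wx": 0,"wy": 0,"wz": -2.6,"fingers": 0},
  {"tx": 4.1,"ty": 4.1,"tz": 0,"wx": 0,"wy": 0,"wz": -2.6,"fingers": 0},
  {"tx": 4.1,"ty": 4.1,"tz": 0,"wx": 0,"wy": 0,"wz": -2.6,"fingers": 0},
  {"tx": 4.1,"ty": 4.1,"tz": 0,"wx": 0,"wy": 0,"wz": -2.6,"fingers": 0},
  {"tx": 0.6,"ty": 1.2,"tz": 0,"wx": 0,"wy": 0,"wz": -2.5,"fingers": 0},
  {"tx": 0,"ty": 0,"tz": 0,"wx": 0,"wy": 0,"wz": 0,"fingers": 0},
])

```text
time_s: 1.65
eef_pos: [0.5213, -0.1739, 0.2808]
eef_rot: [1.998, -2.424, -0.001]
contact_force: [-0.4, -0.5, -0.0]
grip_width: 0.006
```

servo_tool([
  {"tx": 0,"ty": 0,"tz": -5,"wx": 0,"wy": 0,"wz": 0,"fingers": 0},
  {"tx": 0,"ty": 0,"tz": -5,"wx": 0,"wy": 0,"wz": 0,"fingers": 0},
  {"tx": 0,"ty": 0,"tz": -5,"wx": 0,"wy": 0,"wz": 0,"fingers": 0},
  {"tx": 0,"ty": 0,"tz": -4,"wx": 0,"wy": 0,"wz": 0,"fingers": 0},
  {"tx": 0,"ty": 0,"tz": -1,"wx": 0,"wy": 0,"wz": 0,"fingers": 0},
  {"tx": 0,"ty": 0,"tz": 0,"wx": 0,"wy": 0,"wz": 0,"fingers": 0},
])

```text
time_s: 2.4
eef_pos: [0.5209, -0.1759, 0.0816]
eef_rot: [1.994, -2.428, -0.0]
contact_force: [0.2, 0.1, -0.5]
grip_width: 0.001
```

```bash
python3 - <<'E'
from h import *
o=get_obs(); print(o["eef_pos"])
s=snapshot("wrist"); print(proj(s,[.521,-.175,.064]),proj(s,o["eef_pos"])); w=s["frame"]
s=snapshot("scene"); print(proj(s,[.521,-.175,.064]),proj(s,o["eef_pos"])); 
cv2.imwrite("pics/p1.png",np.hstack([cv2.resize(w,(400,300)),cv2.resize(s["frame"][200:410,120:400],(400,300))]))
E
```

```text
[ 0.52089607 -0.17594918  0.08161706]
[309.41742267 288.12376336] [310.85212957 304.44768738]
[214.25576535 269.05524505] [212.8034487  262.18444702]
```

View pics/p1.png

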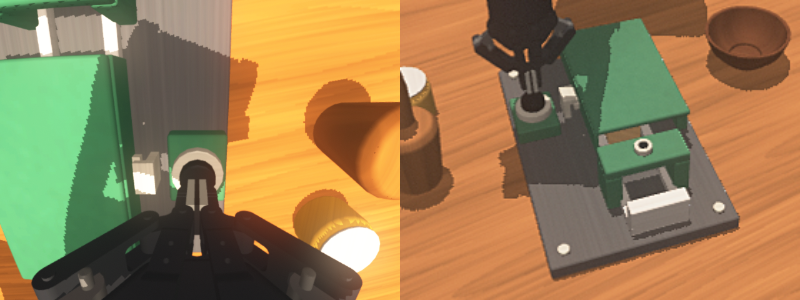

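The shut fingertips stand just above the button, at (198,180) in the left panel. Now I'll press it.

servo_tool([
  {"tx": 0,"ty": 0,"tz": -1.2,"wx": 0,"wy": 0,"wz": 0,"fingers": 0},
  {"tx": 0,"ty": 0,"tz": -0.7,"wx": 0,"wy": 0,"wz": 0,"fingers": 0},
  {"tx": 0,"ty": 0,"tz": -0.4,"wx": 0,"wy": 0,"wz": 0,"fingers": 0},
  {"tx": 0,"ty": 0,"tz": -0.2,"wx": 0,"wy": 0,"wz": 0,"fingers": 0},
  {"tx": 0,"ty": 0,"tz": 0,"wx": 0,"wy": 0,"wz": 0,"fingers": 0},
])

```text
time_s: 3.12
eef_pos: [0.5218, -0.1756, 0.0579]
eef_rot: [-1.995, 2.427, -0.002]
contact_force: [-4.5, 0.8, 15.0]
grip_width: -0.002
```

servo_tool([
  {"tx": 0,"ty": 0,"tz": 3,"wx": 0,"wy": 0,"wz": 0,"fingers": 0},
  {"tx": 0,"ty": 0,"tz": 5,"wx": 0,"wy": 0,"wz": 0,"fingers": 0},
  {"tx": 0,"ty": 0,"tz": 5,"wx": 0,"wy": 0,"wz": 0,"fingers": 0},
  {"tx": 0,"ty": 0,"tz": 5,"wx": 0,"wy": 0,"wz": 0,"fingers": 0},
  {"tx": 0,"ty": 0,"tz": 4,"wx": 0,"wy": 0,"wz": 0,"fingers": 0},
  {"tx": 0,"ty": 0,"tz": 0,"wx": 0,"wy": 0,"wz": 0,"fingers": 0},
  {"tx": 0,"ty": 0,"tz": 0,"wx": 0,"wy": 0,"wz": 0,"fingers": 0},
  {"tx": 0,"ty": 0,"tz": 0,"wx": 0,"wy": 0,"wz": 0,"fingers": 0},
  {"tx": 0,"ty": 0,"tz": 0,"wx": 0,"wy": 0,"wz": 0,"fingers": 0},
])

```text
time_s: 4.25
eef_pos: [0.5205, -0.1748, 0.2749]
eef_rot: [1.994, -2.427, -0.004]
contact_force: [-0.8, 0.3, 1.1]
grip_width: 0.002
```

```bash
python3 - <<'E'
from h import *
import pickle
s=snapshot("scene"); w=s["frame"];t=snapshot("top"); S={"scene":s,"top":t,"wrist":snapshot("wrist")}; pickle.dump(S,open("s1.pkl","wb"))
cv2.imwrite("pics/p2.png",np.hstack([cv2.resize(w[160:400,120:440],(400,300)),cv2.resize(t["frame"][100:364,220:572],(400,300))]))
cv2.imwrite("pics/w2.png",S["wrist"]["frame"])
E
```

```text
(no output)
```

View pics/p2.png

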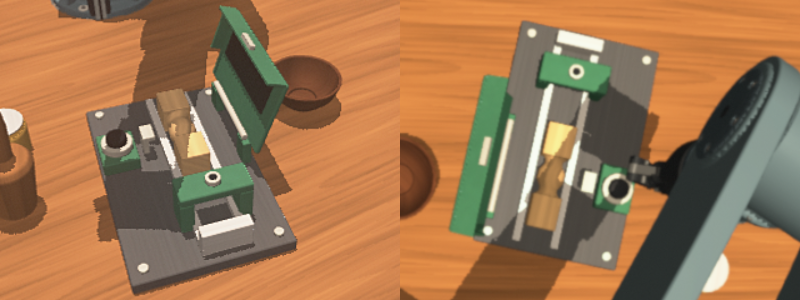

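View pics/w2.png

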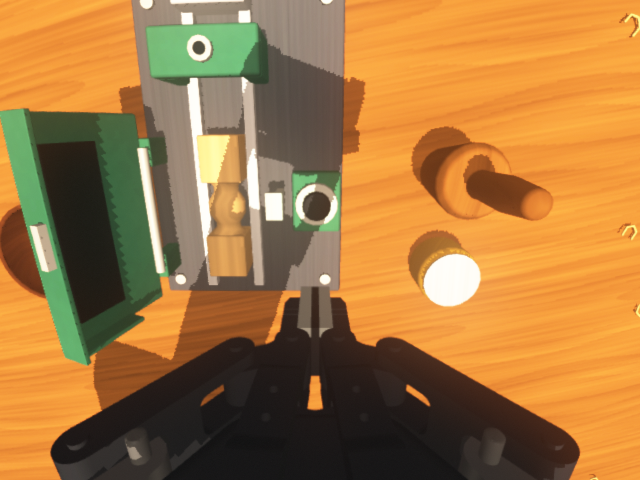

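The lid stands open. In the wrist view the leg's front end is near (221,136) and its rear end near (230,276). Now I'll measure the leg.

```bash
python3 - <<'E'
from h import *
import pickle
S=pickle.load(open("s1.pkl","rb")); s=S["wrist"]
f=s["frame"].astype(int)
btn=onplane(s,316,205,.064); bush=onplane(s,199,47,.094); print("btn",btn,"bush",bush)
yaw=np.radians(-11.2); ex=np.array([np.cos(yaw),np.sin(yaw)]); ey=np.array([-ex[1],ex[0]])
o=np.array([.598,-.0855])
def J(P): return np.array([(P[:2]-o)@ex,(P[:2]-o)@ey])
for n,u,v,z in [("btn",316,205,.064),("bush",199,47,.094),("fL",198,136,.064),("fR",243,134,.064),("rL",208,275,.064),("rR",250,275,.064),("wallL",198,180,.032),("wallR",256,180,.032),("wallLb",214,283,.032),("wallRb",262,283,.032)]:
    P=onplane(s,u,v,z); print(n,P.round(4),J(P).round(4),"depthz",pt(s,u,v).round(4))
t=S["top"]
# stop face: top view low-x edge of stop at z=.06
for u,v in [(378,135)]: print(J(onplane(t,u,v,.06)))
hsv=cv2.cvtColor(s["frame"],cv2.COLOR_BGR2HSV); print([hsv[v,231].tolist() for v in range(264,290,2)])
E
```

```text
btn [ 0.52207055 -0.1786568   0.064     ] bush [ 0.68986899 -0.10594191  0.094     ]
btn [ 0.5221 -0.1787  0.064 ] [-0.0564 -0.1061] depthz [ 0.5228 -0.1788  0.0673]
bush [ 0.6899 -0.1059  0.094 ] [ 0.0941 -0.0022] depthz [ 0.6894 -0.1064  0.0956]
fL [ 0.6176 -0.0732  0.064 ] [0.0168 0.0158] depthz [ 0.6176 -0.0733  0.0641]
fR [ 0.6099 -0.1196  0.064 ] [ 0.0183 -0.0311] depthz [ 0.6108 -0.113   0.0322]
rL [ 0.4647 -0.0379  0.064 ] [-0.14    0.0208] depthz [ 0.4531 -0.0247  0.0336]
rR [ 0.4552 -0.0867  0.064 ] [-0.1398 -0.0289] depthz [ 0.4365 -0.0731  0.0183]
wallL [ 0.5715 -0.0479  0.032 ] [-0.0333  0.0317] depthz [ 0.5716 -0.0483  0.0331]
wallR [ 0.5578 -0.1147  0.032 ] [-0.0337 -0.0365] depthz [ 0.5579 -0.1149  0.0329]
wallLb [ 0.4401 -0.0283  0.032 ] [-0.166   0.0255] depthz [ 0.4399 -0.0281  0.0316]
wallRb [ 0.4282 -0.0895  0.032 ] [-0.1658 -0.0369] depthz [ 0.4281 -0.0894  0.0317]
[0.14953009 0.00198095]
[[16, 154, 212], [16, 156, 212], [16, 154, 213], [16, 155, 212], [16, 155, 212], [16, 154, 213], [14, 128, 139], [12, 72, 92], [12, 70, 91], [13, 71, 90], [13, 73, 91], [13, 74, 90], [12, 74, 90]]
```

servo_tool([
  {"tx": -2.8,"ty": 4,"tz": 0,"wx": 0,"wy": 0,"wz": 0,"fingers": 0},
  {"tx": -2.8,"ty": 4,"tz": 0,"wx": 0,"wy": 0,"wz": 0,"fingers": 0},
  {"tx": -2.8,"ty": 4,"tz": 0,"wx": 0,"wy": 0,"wz": 0,"fingers": 0},
  {"tx": 0,"ty": 0,"tz": -4,"wx": 0,"wy": 0,"wz": 0,"fingers": 0},
  {"tx": 0,"ty": 0,"tz": -5,"wx": 0,"wy": 0,"wz": 0,"fingers": 0},
  {"tx": 0,"ty": 0,"tz": -5,"wx": 0,"wy": 0,"wz": 0,"fingers": 0},
  {"tx": 0,"ty": 0,"tz": -3,"wx": 0,"wy": 0,"wz": 0,"fingers": 0},
  {"tx": 0,"ty": 0,"tz": 0,"wx": 0,"wy": 0,"wz": 0,"fingers": 0},
])

```text
time_s: 5.4
eef_pos: [0.4351, -0.0544, 0.1042]
eef_rot: [1.993, -2.425, -0.008]
contact_force: [0.4, -0.3, 0.8]
grip_width: -0.003
```

```bash
python3 - <<'E'
from h import *
s=snapshot("scene"); w=s["frame"];t=snapshot("wrist"); o=get_obs(); print(o["eef_pos"],o["contact_force"])
cv2.imwrite("pics/p3.png",np.hstack([cv2.resize(w[160:400,120:440],(400,300)),cv2.resize(t["frame"],(400,300))]))
E
```

```text
[ 0.43765333 -0.05540462  0.10716196] [ 0.34449339  0.17655181 -0.29696663]
```

View pics/p3.png

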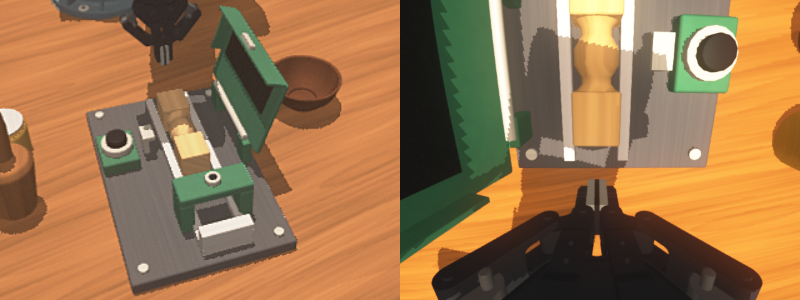

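servo_tool([
  {"tx": -0.5,"ty": 0.1,"tz": -3,"wx": 0,"wy": 0,"wz": 0,"fingers": 0},
  {"tx": 0,"ty": 0,"tz": -2,"wx": 0,"wy": 0,"wz": 0,"fingers": 0},
  {"tx": 0,"ty": 0,"tz": -1.8,"wx": 0,"wy": 0,"wz": 0,"fingers": 0},
  {"tx": 0,"ty": 0,"tz": 0,"wx": 0,"wy": 0,"wz": 0,"fingers": 0},
  {"tx": 0,"ty": 0,"tz": 0,"wx": 0,"wy": 0,"wz": 0,"fingers": 0},
])

```text
time_s: 6.12
eef_pos: [0.4335, -0.0547, 0.0399]
eef_rot: [-1.994, 2.426, -0.004]
contact_force: [-0.5, -0.5, 0.6]
grip_width: 0.002
```

```bash
python3 - <<'E'
from h import *
s=snapshot("scene"); w=s["frame"];t=snapshot("wrist"); o=get_obs(); print(o["eef_pos"],o["contact_force"])
cv2.imwrite("pics/p4.png",np.hstack([cv2.resize(w[160:400,120:440],(400,300)),cv2.resize(t["frame"],(400,300))]))
E
```

```text
[ 0.43326984 -0.05461708  0.03968399] [-0.79796963  0.03285661 -0.29113381]
```

View pics/p4.png

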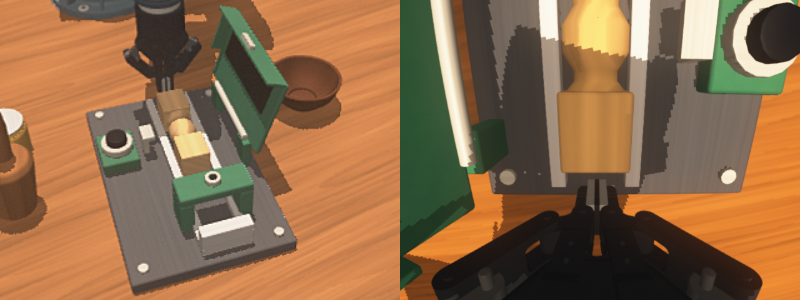

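The tool is behind the leg's rear face and centred on it, at (597,185) in the right panel. Before pushing I'll check sideways clearance to the open lid from the depth image.

```bash
python3 - <<'E'
from h import *
import pickle
s=snapshot("wrist"); pickle.dump(s,open("s2.pkl","wb"))
yaw=np.radians(-11.2); ex=np.array([np.cos(yaw),np.sin(yaw)]); ey=np.array([-ex[1],ex[0]]); o=np.array([.598,-.0855])
rows=[]
for v in range(0,480,3):
    for u in range(0,640,3):
        if s["range_z"][v,u]>0:
            P=pt(s,u,v); q=P[:2]-o; rows.append([u,v,q@ex,q@ey,P[2]])
A=np.array(rows)
f=s["frame"].astype(int); G=np.array([f[int(v),int(u),1]>f[int(v),int(u),2]+15 for u,v in A[:,:2]]); D=np.array([f[int(v),int(u)].max()<60 for u,v in A[:,:2]])
for z0 in np.arange(.06,.2,.02):
    k=(A[:,4]>z0)&(A[:,4]<z0+.02); l=A[k&G&(A[:,3]>0.03)]; g=A[k&D&(A[:,1]>280)&(A[:,2]<-.11)]
    print(round(z0,2),"lid ymin",l[:,3].min().round(3) if len(l) else None,"grip y",(g[:,3].min().round(3),g[:,3].max().round(3)) if len(g) else None)
k=(A[:,4]>.06)&(A[:,4]<.068)&(abs(A[:,3])<.015)&(A[:,2]<-.05); print("leg rear x",A[k,2].min())
E
```

```text
0.06 lid ymin 0.069 grip y (np.float64(-0.017), np.float64(0.086))
0.08 lid ymin 0.083 grip y (np.float64(-0.044), np.float64(0.093))
0.1 lid ymin 0.076 grip y (np.float64(-0.058), np.float64(0.095))
0.12 lid ymin 0.076 grip y (np.float64(-0.065), np.float64(0.084))
0.14 lid ymin None grip y (np.float64(-0.023), np.float64(0.014))
0.16 lid ymin None grip y None
0.18 lid ymin None grip y None
0.2 lid ymin None grip y None
leg rear x -0.16055782976806524
```

servo_tool([
  {"tx": 1.0,"ty": -0.4,"tz": 0,"wx": 0,"wy": 0,"wz": 0,"fingers": 0},
  {"tx": 0.7,"ty": -0.14,"tz": 0,"wx": 0,"wy": 0,"wz": 0,"fingers": 0},
  {"tx": 0.7,"ty": -0.14,"tz": 0,"wx": 0,"wy": 0,"wz": 0,"fingers": 0},
  {"tx": 0.8,"ty": -0.16,"tz": 0,"wx": 0,"wy": 0,"wz": 0,"fingers": 0},
  {"tx": 0.8,"ty": -0.16,"tz": 0,"wx": 0,"wy": 0,"wz": 0,"fingers": 0},
  {"tx": 0,"ty": 0,"tz": 0,"wx": 0,"wy": 0,"wz": 0,"fingers": 0},
])

```text
time_s: 7.02
eef_pos: [0.4733, -0.0645, 0.0384]
eef_rot: [-1.994, 2.427, -0.002]
contact_force: [-0.9, -0.7, 0.5]
grip_width: -0.002
```

```bash
python3 - <<'E'
from h import *
s=snapshot("scene"); w=s["frame"];t=snapshot("wrist"); o=get_obs(); print(o["eef_pos"],o["contact_force"])
cv2.imwrite("pics/p5.png",np.hstack([cv2.resize(w[160:400,120:440],(400,300)),cv2.resize(t["frame"],(400,300))]))
E
```

```text
[ 0.47248411 -0.0642524   0.03832539] [ 0.90506664 -0.47766442 -0.35788898]
```

View pics/p5.png

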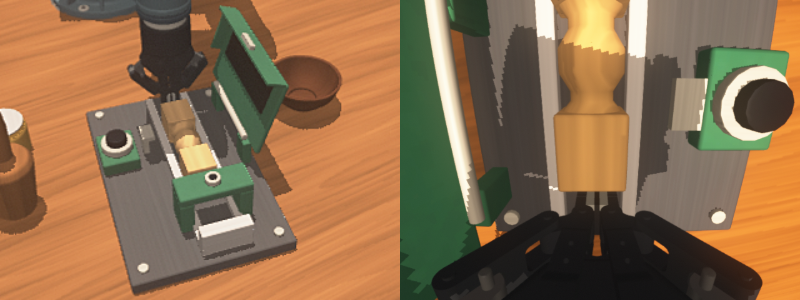

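The leg slides with the tool and stays down in the channel, so I'll keep pushing.

servo_tool([
  {"tx": 0.8,"ty": -0.16,"tz": 0,"wx": 0,"wy": 0,"wz": 0,"fingers": 0},
  {"tx": 0.8,"ty": -0.16,"tz": 0,"wx": 0,"wy": 0,"wz": 0,"fingers": 0},
  {"tx": 0.8,"ty": -0.16,"tz": 0,"wx": 0,"wy": 0,"wz": 0,"fingers": 0},
  {"tx": 0.8,"ty": -0.16,"tz": 0,"wx": 0,"wy": 0,"wz": 0,"fingers": 0},
  {"tx": 0.8,"ty": -0.16,"tz": 0,"wx": 0,"wy": 0,"wz": 0,"fingers": 0},
  {"tx": 0.8,"ty": -0.16,"tz": 0,"wx": 0,"wy": 0,"wz": 0,"fingers": 0},
  {"tx": 0.8,"ty": -0.16,"tz": 0,"wx": 0,"wy": 0,"wz": 0,"fingers": 0},
  {"tx": 0.8,"ty": -0.16,"tz": 0,"wx": 0,"wy": 0,"wz": 0,"fingers": 0},
  {"tx": 0.8,"ty": -0.16,"tz": 0,"wx": 0,"wy": 0,"wz": 0,"fingers": 0},
  {"tx": 0.8,"ty": -0.16,"tz": 0,"wx": 0,"wy": 0,"wz": 0,"fingers": 0},
  {"tx": 0,"ty": 0,"tz": 0,"wx": 0,"wy": 0,"wz": 0,"fingers": 0},
])

```text
time_s: 8.5
eef_pos: [0.5532, -0.0805, 0.0386]
eef_rot: [-1.994, 2.427, -0.002]
contact_force: [0.2, 0.1, -0.3]
grip_width: -0.002
```

```bash
python3 - <<'E'
from h import *
s=snapshot("scene"); w=s["frame"];t=snapshot("wrist"); o=get_obs(); print(o["eef_pos"],o["contact_force"])
cv2.imwrite("pics/p6.png",np.hstack([cv2.resize(w[240:390,180:380],(400,300)),cv2.resize(t["frame"],(400,300))]))
E
```

```text
[ 0.55239175 -0.08027642  0.03845398] [-0.14674902  0.23006068 -0.00070305]
```

View pics/p6.png

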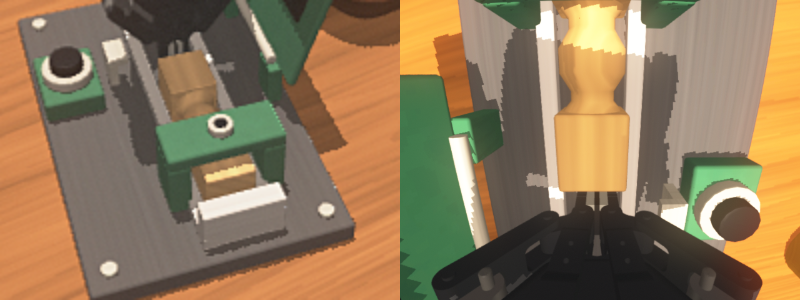

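servo_tool([
  {"tx": 0.4,"ty": -0.08,"tz": 0,"wx": 0,"wy": 0,"wz": 0,"fingers": 0},
  {"tx": 0.3,"ty": -0.06,"tz": 0,"wx": 0,"wy": 0,"wz": 0,"fingers": 0},
  {"tx": 0.2,"ty": -0.04,"tz": 0,"wx": 0,"wy": 0,"wz": 0,"fingers": 0},
  {"tx": 0,"ty": 0,"tz": 0,"wx": 0,"wy": 0,"wz": 0,"fingers": 0},
])

```text
time_s: 9.1
eef_pos: [0.5613, -0.082, 0.0383]
eef_rot: [-1.994, 2.427, -0.0]
contact_force: [-0.9, 0.6, -0.3]
grip_width: -0.0
```

servo_tool([
  {"tx": 0.2,"ty": -0.04,"tz": 0,"wx": 0,"wy": 0,"wz": 0,"fingers": 0},
  {"tx": 0.1,"ty": -0.02,"tz": 0,"wx": 0,"wy": 0,"wz": 0,"fingers": 0},
  {"tx": 0,"ty": 0,"tz": 0,"wx": 0,"wy": 0,"wz": 0,"fingers": 0},
])

```text
time_s: 9.48
eef_pos: [0.5643, -0.0826, 0.0382]
eef_rot: [-1.994, 2.427, -0.0]
contact_force: [-1.6, 0.2, -0.2]
grip_width: 0.001
```

servo_tool([
  {"tx": 0.2,"ty": -0.04,"tz": 0,"wx": 0,"wy": 0,"wz": 0,"fingers": 0},
  {"tx": 0,"ty": 0,"tz": 0,"wx": 0,"wy": 0,"wz": 0,"fingers": 0},
])

```text
time_s: 9.72
eef_pos: [0.5664, -0.0831, 0.0383]
eef_rot: [-1.994, 2.427, -0.001]
contact_force: [-0.8, 0.9, -0.9]
grip_width: 0.0
```

servo_tool([
  {"tx": 0.15,"ty": -0.03,"tz": 0,"wx": 0,"wy": 0,"wz": 0,"fingers": 0},
  {"tx": 0,"ty": 0,"tz": 0,"wx": 0,"wy": 0,"wz": 0,"fingers": 0},
])

```text
time_s: 9.98
eef_pos: [0.5671, -0.0832, 0.0382]
eef_rot: [1.994, -2.427, -0.001]
contact_force: [-4.6, 0.4, 2.5]
grip_width: -0.007
```

servo_tool([
  {"tx": 0.15,"ty": -0.03,"tz": 0,"wx": 0,"wy": 0,"wz": 0,"fingers": 0},
  {"tx": 0,"ty": 0,"tz": 0,"wx": 0,"wy": 0,"wz": 0,"fingers": 0},
  {"tx": 0,"ty": 0,"tz": 0,"wx": 0,"wy": 0,"wz": 0,"fingers": 0},
])

```text
time_s: 10.35
eef_pos: [0.5671, -0.0831, 0.0382]
eef_rot: [1.993, -2.425, -0.006]
contact_force: [-11.7, 1.2, 9.2]
grip_width: 0.001
```

```bash
python3 - <<'E'
from h import *
s=snapshot("scene"); w=s["frame"];t=snapshot("wrist"); o=get_obs(); print(o["eef_pos"],o["contact_force"])
cv2.imwrite("pics/p7.png",np.hstack([cv2.resize(w[240:390,180:380],(400,300)),cv2.resize(t["frame"],(400,300))]))
E
```

```text
[ 0.56708486 -0.08309754  0.03818575] [-10.61861083   1.02272167   8.28867826]
```

View pics/p7.png

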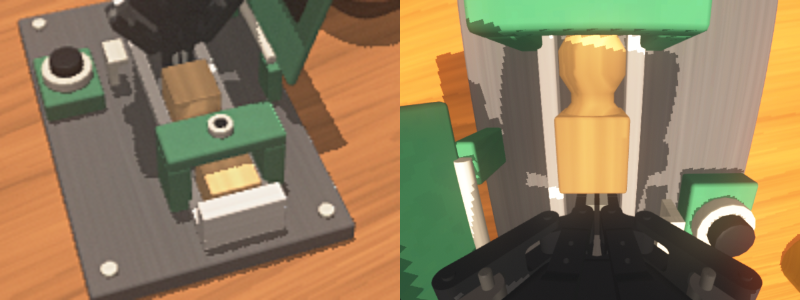

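servo_tool([
  {"tx": -1.0,"ty": 0.2,"tz": 0,"wx": 0,"wy": 0,"wz": 0,"fingers": 0},
  {"tx": -2.0,"ty": 0.4,"tz": 0,"wx": 0,"wy": 0,"wz": 0,"fingers": 0},
  {"tx": 0,"ty": 0,"tz": 2,"wx": 0,"wy": 0,"wz": 0,"fingers": 0},
  {"tx": 0,"ty": 0,"tz": 5,"wx": 0,"wy": 0,"wz": 0,"fingers": 0},
  {"tx": 0,"ty": 0,"tz": 5,"wx": 0,"wy": 0,"wz": 0,"fingers": 0},
  {"tx": 0,"ty": 0,"tz": 5,"wx": 0,"wy": 0,"wz": 0,"fingers": 0},
  {"tx": 0,"ty": 0,"tz": 5,"wx": 0,"wy": 0,"wz": 0,"fingers": 0},
  {"tx": 0,"ty": 0,"tz": 0,"wx": 0,"wy": 0,"wz": 0,"fingers": 0},
  {"tx": 0,"ty": 0,"tz": 0,"wx": 0,"wy": 0,"wz": 0,"fingers": 0},
  {"tx": 0,"ty": 0,"tz": 0,"wx": 0,"wy": 0,"wz": 0,"fingers": 0},
])

```text
time_s: 11.7
eef_pos: [0.5382, -0.0772, 0.2565]
eef_rot: [1.993, -2.426, -0.004]
contact_force: [0.6, 0.6, -0.8]
grip_width: -0.002
```

```bash
python3 - <<'E'
from h import *
s=snapshot("scene"); w=s["frame"];t=snapshot("wrist"); o=get_obs(); print(o["eef_pos"],o["contact_force"])
import pickle; pickle.dump(t,open("s3.pkl","wb")); cv2.imwrite("pics/w8.png",t["frame"])
cv2.imwrite("pics/p8.png",np.hstack([cv2.resize(w[180:390,120:400],(400,300)),cv2.resize(w[290:365,240:340],(400,300),interpolation=2)]))
E
```

```text
[ 0.53837703 -0.07732365  0.25667   ] [ 0.6117804  -0.00382494  1.05900619]
```

View pics/p8.png

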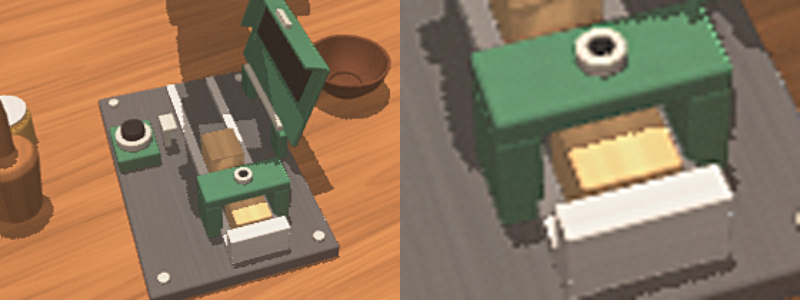

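View pics/w8.png

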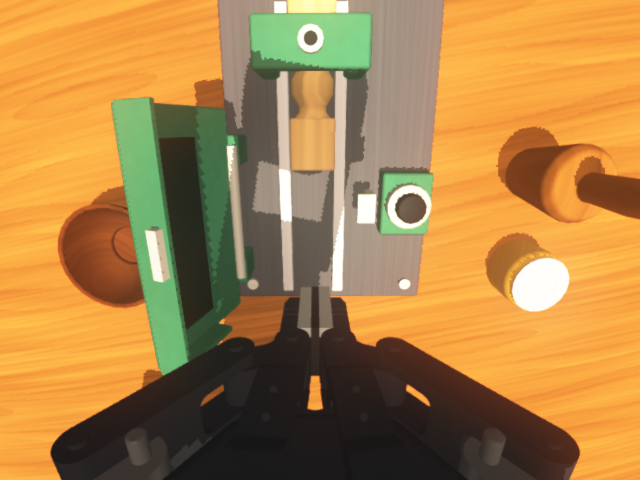

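```bash
python3 - <<'E'
from h import *
import pickle
s=pickle.load(open("s3.pkl","rb"))
f=s["frame"].astype(int); print([f[v,312,2] for v in range(164,176)])
r=onplane(s,312,170.5,.064); b=onplane(s,311,38,.094); print(r,b,np.linalg.norm((r-b)[:2]), "leg top z",pt(s,312,150)[2],pt(s,312,125)[2])
t=snapshot("top")
yaw=np.radians(-11.2); ex=np.array([np.cos(yaw),np.sin(yaw)])
cv2.imwrite("pics/t9.png",cv2.resize(t["frame"][110:210,320:420],(600,600),interpolation=2)); cv2.imwrite("pics/t9f.png",t["frame"])
E
```

```text
[np.int64(236), np.int64(236), np.int64(236), np.int64(236), np.int64(234), np.int64(220), np.int64(169), np.int64(113), np.int64(105), np.int64(110), np.int64(140), np.int64(164)]
[ 0.57883124 -0.0845337   0.064     ] [ 0.68920038 -0.10608721  0.094     ] 0.11245399495299126 leg top z 0.06390572680375073 0.06434861542613829
```

View pics/t9.png

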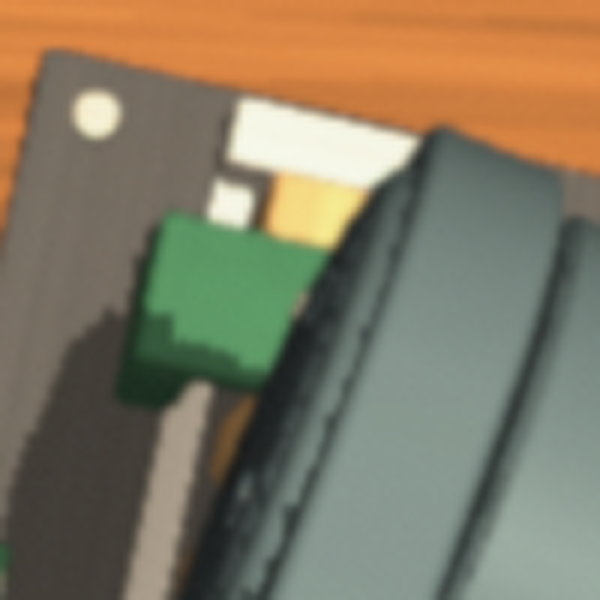

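Bush to leg rear edge measures 112.5 mm, and 112.5 mm is expected with the leg home. The leg top is at 64 mm, and the top view shows the leg's front at about (315,180) touching the stop. The tool is clear, so I'll hand in.

```bash
python3 -c "
from h import *
print(close_job())"
```

```text
the job is handed in; nothing more can be done
None
```

I pressed the release button with the shut fingers, and the lid sprang fully open. I then pushed the leg along the channel from behind, without pinching it, until it met the end stop. After that I backed off, lifted clear and handed the job in at about 12 s of the 51 s allowed. No verdict was reported.

- **Leg against the stop:** the pushing force rose to about 11 N with no further travel. The leg's rear edge measured 112.5 mm from the bush, exactly what is expected with the leg home. The top view shows the front end touching the stop.
- **Leg down in the channel:** its top measured 64 mm above the bench at the two spots I checked on the rear block, as it should be when lying flat on the channel floor. I did not measure its yaw separately.
- **Lid and button:** the last pictures show the lid open and the button up. I judged both by eye, without measuring the lid angle; the button top was measured only once, just after the press, and read up.
- **Bowl, mallet and tin:** they look undisturbed in the pictures, but I did not measure their positions again.
- **Disagreement:** the top and wrist cameras differed by about 3 mm on the jig's position. This made no difference to the push, because I ended it on contact force.

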